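# Set the dimmer, then hold the lamp lid of a ring inspection box half open

### The job

At the jeweller's bench, get the raking-light box ready for the setter across the bench to inspect the ring inside: with the lid still shut, slide the dimmer's fader until its white line is level with the green mark. Then lift the box's lid, which has the lamp in it and falls shut by itself, and hold it 45 degrees open, where the green tick on the steel arc is; finish while still holding it there with the gripper, keeping still. Do not disturb the ring stand in the box or the other things on the bench.

Things in the scene. Friction and masses are not known exactly. Their poses are not given: they have to be found in the camera images.
- box: Grey metal box, fixed: 200 (x) x 240 (y) x 100 mm high, walls and floor 8 mm, under a blue hinged lid. Origin: centre of its underside. x points from the hinged side (nearest the robot) to the far, opening side; z up. A 6 mm steel arc stands 10 mm outside its +y wall, of radius 80 mm about the hinge line, up to 75 mm above the rim, with a green tick at 45 degrees.
- box_hinge (a point): Middle of the lid's hinge line, on the robot-side top edge of the box, 100 mm behind the box centre (box x = -100 mm) and 100.5 mm above the bench. Fixed. Axes as the box's; the hinge line runs along its y.
- lid (a joint): Lid's opening angle, rad: 0 = shut (level), grows as its far edge rises and swings back towards the robot; 0.785 = 45 degrees; stop at 1.3. Let go anywhere, it falls shut. Blue plate 200 x 240 x 14 mm, 0.28 to 0.54 kg; its underside lies in the hinge line's plane, 100.5 mm above the bench when shut; about 2 to 4 N at its handle lifts it.
- lid_handle (a point): Grip point on the lid's handle, a black block 28 mm along the hinge line (box y), 22 mm in box x and 36 mm tall, on the lid's upper face, 165 mm from the hinge line, mid-width. The point is on the block's centre line, 22 mm above the lid's upper face (36 mm above the hinge line's plane), and moves with the lid. Axes as the box's when shut; they turn with the lid, z its outward normal.
- dimmer (a joint): Position of the dimmer's fader along its track, m: 0 to 0.120, grows towards the track's +y end. It stays where it is left; about 1.5 N moves it.
- dimmer_top (a point): Centre of the top of the fader grip: a black block 20 mm long along the track, 26 mm across it, 32 mm tall, with a white line round its middle. Its underside is at 26.5 mm and its top at 58.5 mm above the bench. Its y axis runs along the track towards growing joint values; z up.
- mark: Green mark on the dimmer's top face: two 18 x 6 mm green bars, one each side of the track; origin midway between them, on the track's centre line and 26 mm above the bench; flat, 2 mm high. Its y axis runs along the track, as the fader's. The fader is at the mark when both have the same place along the track.
- dimmer_base: Dimmer's grey control box, fixed to the bench: 76 (x, across) x 190 (y, along the track) x 26 mm high. Origin: centre of its underside, under the middle of the track. It stands to the left or the right of the light box.
- ring_cone: White ring stand 44 mm across, 58 mm tall, with a brass ring with a green stone on it; loose on the floor inside the box. Origin: centre of its underside. Leave alone.
- tray: Loose brown wooden tray 150 x 100 x 22 mm on the other side of the light box from the dimmer. Origin: centre of its underside. Leave alone.
- loupe: Dark steel loupe, 32 mm across, 18 mm tall, in the tray. Origin: centre of its underside. Leave alone.
- burr_stand: Red round stand 60 mm across and 28 mm tall with small burrs up to 61 mm. Loose. Origin: centre of its underside. Leave alone.
- pliers: Orange-handled pliers, 130 mm long, about 14 mm high, lying along their own x. Loose. Origin: under their middle. Leave alone.
- brush: Green-handled brush lying along its own x. Loose. Leave alone.
- jar: Amber jar 52 mm across, 55 mm tall. Loose. Origin: centre of its underside. Leave alone.
Not all that is in view belongs to the job. Several things have the shape of the dimmer_base; the one meant has the colours described above.

How it is judged:
By the outcome, as a careful person would: the job done as asked, in the order asked, and still so for the second after the job is handed in, while the arm keeps its last pose, push and grip.
It also fails if it takes over 54 s, if anything falls off the work surface, if the arm or the gripper's body presses on something with over 40 N, if the wrist force passes 120 N, or if a joint passes its speed limit or range.

### The arm

A 6-joint arm with a two-finger parallel gripper is mounted at the origin on the work surface. World frame = base frame: x ahead of the robot, y to its left, z up, the work surface at z = 0. Lengths are in mm, angles in rad, forces in N, time in s.
With the tool pointing down it reaches from about 350 to 950 mm from the base axis. Payload 17.4 kg.
Tool frame: the origin (TCP) lies on the centre line of the jaws, within the pads' length; the fingertips stand 22 mm ahead of it and the grasp point (between the pads) lies 3 mm ahead of it (bot.tips_ahead is the z of the fingertips in the tool frame, in mm); z points along the fingers, y is the line along which they close (so a half turn about z gives the same grasp; the last joint's range is limited). The gripper opens to 93 mm and grips with 3 to 60 N. Pads are 15 mm wide; open, the fingers measure 128 mm over their backs; the gripper's body (75 mm by 188 mm) begins 65 mm behind the grasp point.
Start: joints at [-1.318, 0.116, 1.442, -0, 1.584, -0.038], TCP at [193.526, -646.668, 201.346] pointing down, gripper open.
Joint ranges: [-2.83, 2.83], [-0.83, 2.19], [0.07, 2.5], [-1.14, 4.28], [0.01, 3], [-2.97, 2.97]. Speed limits (rad/s): [1.89, 1.89, 2.22, 3.14, 3.14, 3.14].

### API

Orientations are given as a rotation vector (axis times angle).
In Python, from cell import bot gives the robot as it stands.
- The arm moves only by the tool apply_moves, never from a script. Its argument "steps" is a list of rows, each an object of numbers: "dx", "dy", "dz": the shift along the world's x, y, z in cm; "rx", "ry", "rz": the turn, a rotation vector about the world's x, y, z in degrees; "gripper": the opening in per cent of the stroke, from 0 (shut) to 100 (fully open). In form: [{"dx": .., "dy": .., "dz": .., "rx": .., "ry": .., "rz": .., "gripper": ..}, ...]. A call has 1 to 20 rows; each row is the pose to reach, as a shift and turn from the pose commanded when the call began; what a row does not reach only later rows make up. A row lasts 1/8 s, in which the tool goes at most 62.5 mm and 10.7 degrees, less where a joint would pass 70% of its speed; a pose out of reach is approached as far as the arm can. A call with a gripper value outside its range is refused whole. The fingers move at their own pace and stop on an object; the grip force is fixed at half the most. Time passes only in rows, so rows that repeat a pose let the fingers close. It gives the time, the measured TCP pose, the force, the opening and the grip force at its end, in the units of the state.
- bot.observe(): the state, without advancing time (a new reading comes with each control period).
- bot.grab_frame(name): name is "scene" or "side" or "wrist"; returns a dict with "image" (480x640x3 uint8, blue, green, red), "fx", "fy", "cx", "cy" (pixels), "world_from_camera" (4x4, takes a point from camera to world coordinates). Camera axes: x right, y down, z forward; pixel columns grow to the right and rows downward; lengths in mm; the calibration is good to about 2 mm. A picture is of the moment at which its call begins. There is no depth.
- bot.job_done(): hands the job in; it is judged then, once.
Trained networks look in the newest picture that a camera, given by its name, has taken for a name from the list of things; names that differ only in an ending like _2 or _b are one class to them, and where a whole thing is asked for, a point or a joint stands for the part that bears it (a point fixed in the world has none). Each returns a list of dicts, best first, with "confidence" (0 to 1); they miss things now and then, are a little off and sometimes report something else, mostly with a low value. They report only what shows in the picture. A call takes as long as a camera call. They do not tell look-alikes from the thing itself.
- bot.boxes_of(camera, query): "box" ([left, top, right, bottom] in pixels, round what is visible of it).
- bot.cut_out(camera, query): "region" (480x640 bool, what is visible of it) and "box" ([left, top, right, bottom] in pixels, round what is visible of it).
- bot.pinpoint(camera, query): "centre" ([row, column] in pixels: a listed point, or the origin of a listed thing).
The state is a dict: "t": time; "q": joint angles; "joint_velocities": joint speeds; "tau": joint torques, N m; "tcp_pos": TCP position; "orientation": TCP orientation; "force": force on the tool from outside, world axes, zero at the start; "wrist_torque": the same for the moment, N m; "opening": opening from 0.0 (shut) to 1.0 (fully open); "finger_force": force on a finger pad.
Only numpy, scipy, OpenCV 4.12 (cv2) and the standard library are available. Lean on these libraries where they do the work, as an engineer would, in place of code of your own. Each camera call takes 0.05 s, during which the arm holds its last target. There are 200 camera calls.

## Working session

There is one attempt and no reset: what is moved stays moved. The work goes in short steps, Python scripts to look and compute and a tool call to move; the robot and the scene stay as the last step left them, time stands still between calls to the robot, and variables do not carry over. Pictures are saved under pics/ and viewed, at most 12 in all, crops included, and the job is handed in when it is done.

Besides the shell and the picture viewer there is one more tool, called as name(argument=value, ...), one argument or row to a line, values as JSON. apply_moves: Moves the arm, as the interface text tells. Its arguments: {"type":"object","properties":{"steps":{"type":"array","items":{"type":"object","properties":{"dx":{"type":"number"},"dy":{"type":"number"},"dz":{"type":"number"},"rx":{"type":"number"},"ry":{"type":"number"},"rz":{"type":"number"},"gripper":{"type":"number"}}}}},"required":["steps"]}

```bash
mkdir -p pics
python3 - <<'E'
from cell import bot
import cv2,numpy as np
ims=[]
for c in ["scene","side"]:
    f=bot.grab_frame(c); cv2.imwrite(f"pics/{c}0.png",f["image"]); 
    print(c,f["fx"],f["cx"],f["cy"],np.round(f["world_from_camera"],3).tolist())
    for q in ["box","lid_handle","dimmer_top","mark","dimmer_base","tray","burr_stand","pliers","jar","brush"]:
        print(c,q,[(np.round(d["centre"]).tolist(),round(d["confidence"],2)) for d in bot.pinpoint(c,q)])
print(bot.observe())
E
```

```text
scene 441.7339454941636 314.67723463817686 246.56524221649715 [[0.872, 0.373, -0.316, 854.478], [0.489, -0.671, 0.557, -589.037], [-0.004, -0.641, -0.768, 919.11], [0.0, 0.0, 0.0, 1.0]]
scene box [([279.0, 303.0], 0.82)]
scene lid_handle [([256.0, 327.0], 0.72)]
scene dimmer_top [([180.0, 363.0], 0.63), ([144.0, 281.0], 0.4), ([236.0, 267.0], 0.2)]
scene mark [([200.0, 373.0], 0.38)]
scene dimmer_base [([204.0, 370.0], 0.93), ([167.0, 300.0], 0.81)]
scene tray [([374.0, 229.0], 0.84)]
scene burr_stand [([301.0, 403.0], 0.69), ([370.0, 376.0], 0.67)]
scene pliers [([267.0, 426.0], 0.93)]
scene jar [([303.0, 406.0], 0.95)]
scene brush [([434.0, 313.0], 0.84), ([373.0, 227.0], 0.57)]
side 537.4895226203249 316.21548641924056 234.4428285064097 [[-0.982, -0.099, 0.161, 345.672], [-0.188, 0.58, -0.793, 998.041], [-0.015, -0.809, -0.588, 838.423], [0.0, 0.0, 0.0, 1.0]]
side box [([262.0, 335.0], 0.7)]
side lid_handle [([213.0, 310.0], 0.86), ([352.0, 285.0], 0.18)]
side dimmer_top [([350.0, 312.0], 0.52), ([390.0, 464.0], 0.52)]
side mark [([354.0, 286.0], 0.54)]
side dimmer_base [([400.0, 
[... 254 characters left out ...]
1.1, 'q': array([-1.31782001e+00,  1.15994033e-01,  1.44156108e+00,  1.09959695e-05,
        1.58400045e+00, -3.77913254e-02]), 'joint_velocities': array([ 4.62638274e-04, -1.34888399e-04,  7.21289175e-04,  9.23070092e-04,
        6.67982394e-05,  1.66710162e-03]), 'tau': array([-4.50302730e-03, -7.21027708e+01, -6.22785759e+01,  7.77671230e-02,
        1.83727685e-02, -1.68621927e-06]), 'tcp_pos': array([ 193.51970355, -646.68570399,  201.37434493]), 'orientation': array([3.10841467e+00, 4.55124539e-01, 2.34269578e-05]), 'force': array([ 0.34954972, -1.57234509, -0.46017132]), 'wrist_torque': array([ 0.00649469, -0.01690164,  0.02524062]), 'finger_force': 0.0, 'opening': 0.9985493680164896}
```

View pics/scene0.png

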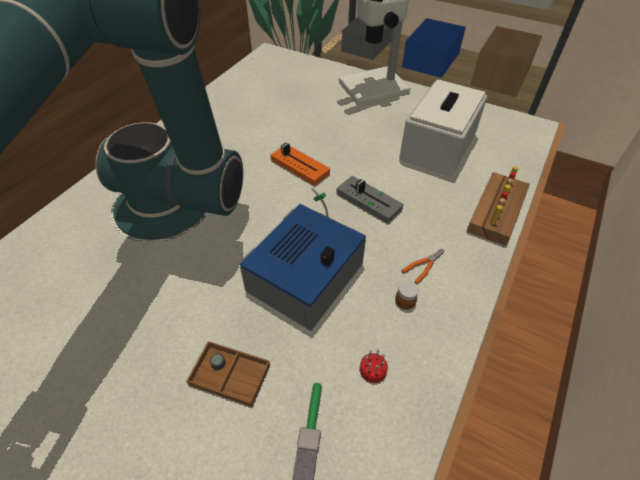

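View pics/side0.png

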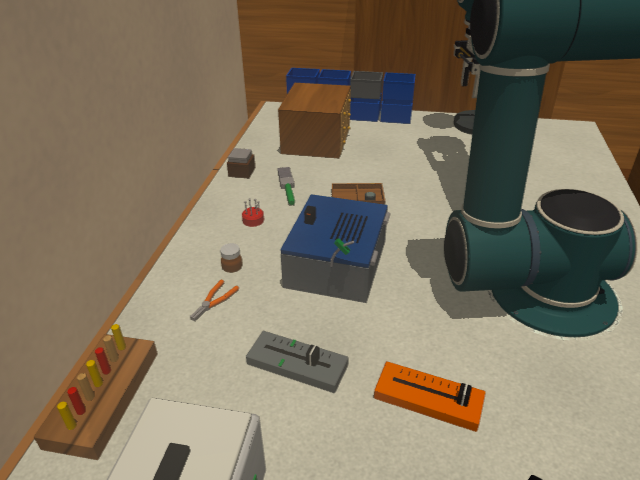

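The scene view shows two dimmer-shaped things: grey at scene (370,198) / side (297,360), and orange at scene (300,163) / side (430,394). The grey one with green bars fits the description and the orange one is a look-alike. I'll confirm in an enlarged crop.

```bash
cat > h.py <<'E'
import numpy as np,cv2
from cell import bot
def ray(f,rc):
    M=np.array(f["world_from_camera"]);d=np.array([(rc[1]-f["cx"])/f["fx"],(rc[0]-f["cy"])/f["fy"],1.])
    return M[:3,3],M[:3,:3]@d
def plane(f,rc,z):
    o,d=ray(f,rc);return o+d*(z-o[2])/d[2]
def proj(f,P):
    M=np.linalg.inv(np.array(f["world_from_camera"]));p=M[:3,:3]@np.asarray(P,float)+M[:3,3]
    return np.array([f["fy"]*p[1]/p[2]+f["cy"],f["fx"]*p[0]/p[2]+f["cx"]])
E
python3 - <<'E'
from h import *
a=cv2.imread("pics/scene0.png");b=cv2.imread("pics/side0.png")
r=lambda i,x0,x1,y0,y1:cv2.resize(i[y0:y1,x0:x1],(400,300),interpolation=cv2.INTER_CUBIC)
# scene dimmer, side dimmer ; scene box, side box
o=np.vstack([np.hstack([r(a,320,420,165,240),r(b,240,360,320,410)]),np.hstack([r(a,224,384,200,320),r(b,270,410,185,290)])])
cv2.imwrite("pics/c1.png",o)
fs={c:bot.grab_frame(c) for c in("scene","side")}
for c in fs:
  for q,z in(("lid_handle",136.5),("dimmer_top",58.5),("mark",26),("dimmer_base",0),("box",0),("burr_stand",0),("pliers",0),("jar",0),("tray",0)):
    print(c,q,[np.round(plane(fs[c],d["centre"],z)[:2]).tolist() for d in bot.pinpoint(c,q)])
E
```

```text
scene lid_handle [[575.0, -31.0]]
scene dimmer_top [[498.0, 315.0], [205.0, 347.0]]
scene mark [[549.0, 305.0]]
scene dimmer_base [[544.0, 291.0], [277.0, 349.0]]
scene box [[503.0, -28.0], [352.0, 47.0]]
scene burr_stand [[763.0, -166.0]]
scene pliers [[766.0, 165.0]]
scene jar [[753.0, 36.0]]
scene tray []
side lid_handle [[569.0, -28.0]]
side dimmer_top [[215.0, 360.0], [501.0, 317.0]]
side mark [[547.0, 311.0]]
side dimmer_base [[528.0, 307.0], [276.0, 352.0]]
side box [[503.0, -27.0]]
side burr_stand [[768.0, -164.0], [558.0, 276.0]]
side pliers [[769.0, 172.0]]
side jar [[758.0, 28.0], [611.0, -223.0]]
side tray [[493.0, -338.0], [614.0, -233.0]]
```

View pics/c1.png

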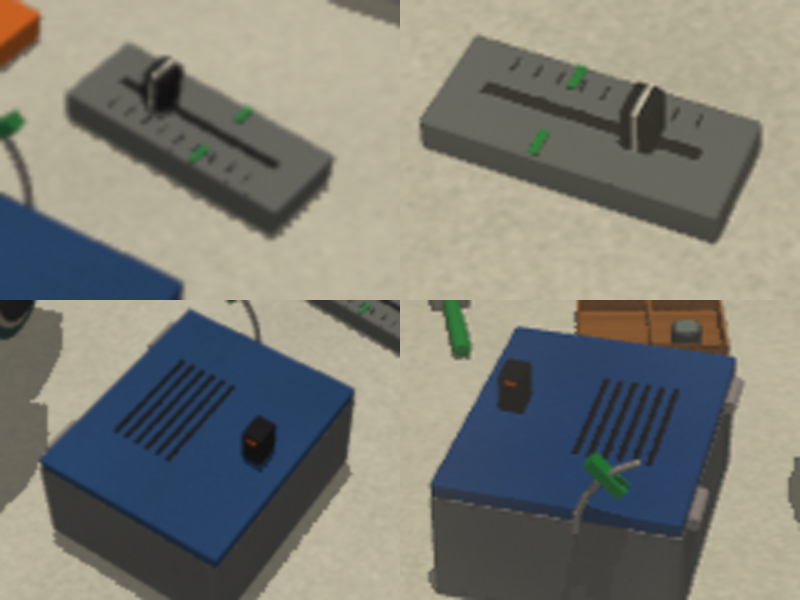

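Top crops: grey body, black fader with white line, and two green bars at scene (381,193)/(370,203), side (293,343)/(282,363). That confirms the grey one is the dimmer.

Run:
```python
from h import *
fs={c:bot.grab_frame(c) for c in("scene","side")}
P=lambda c,u,v,z:plane(fs[c],(v,u),z)[:2]
pts={"lid":(114.5,[(300,204),(365.6,236),(310.4,304.8),(241.2,265.2)],[(387.6,205.7),(310.95,194.5),(0,0),(0,0)]),
"bars":(28,[(380.75,193.5),(369.75,203.25)],[(293.1,343.1),(282,362.9)]),
"track":(26,[(350.75,185),(389.5,206.25)],[(330,366.5),(264.6,346.4)])}
for k,(z,a,b) in pts.items():
  print(k,[P("scene",*p,z).round(1).tolist() for p in a])
print("lid side",[P("side",*p,114.5).round(1).tolist() for p in [(369.05,264.5),(281.2,249.8),(310.95,194.5),(387.6,205.7)]])
print("bars side",[P("side",*p,28).round(1).tolist() for p in pts["bars"][2]],"track",[P("side",*p,26).round(1).tolist() for p in pts["track"][2]])
```

```text
lid [[419.9, 100.9], [614.3, 83.4], [594.3, -151.2], [402.9, -135.9]]
bars [[557.1, 326.8], [546.0, 274.5]]
track [[463.6, 319.2], [599.5, 292.6]]
lid side [[412.6, 109.5], [608.9, 91.5], [589.4, -146.2], [392.8, -126.1]]
bars side [[543.1, 277.5], [552.9, 331.0]] track [[460.4, 321.7], [597.9, 294.3]]
```

apply_moves(
  steps=[
    {"dx": 4,"dy": 4,"dz": 3,"rz": 5},
    {"dx": 8,"dy": 8,"dz": 6,"rz": 10},
    {"dx": 12,"dy": 12,"dz": 8,"rz": 15},
    {"dx": 16,"dy": 17,"dz": 8,"rz": 20},
    {"dx": 20,"dy": 22,"dz": 8,"rz": 25},
    {"dx": 23,"dy": 27,"dz": 8,"rz": 30},
    {"dx": 25,"dy": 32.5,"dz": 8,"rz": 35},
    {"dx": 27,"dy": 38,"dz": 8,"rz": 40},
    {"dx": 29,"dy": 44,"dz": 8,"rz": 45},
    {"dx": 30,"dy": 50,"dz": 8,"rz": 50},
    {"dx": 31,"dy": 56,"dz": 8,"rz": 55},
    {"dx": 31,"dy": 62,"dz": 8,"rz": 62},
    {"dx": 31,"dy": 68,"dz": 8,"rz": 62},
    {"dx": 31,"dy": 74,"dz": 8,"rz": 62},
    {"dx": 31,"dy": 80,"dz": 8,"rz": 62},
    {"dx": 31,"dy": 86,"dz": 6,"rz": 62},
    {"dx": 31,"dy": 92,"dz": 4,"rz": 62},
    {"dx": 31,"dy": 96,"dz": 2,"rz": 62},
    {"dx": 31,"dy": 96,"dz": 2,"rz": 62},
  ],
)

```text
validation failed for argument at $.st...
```

Run:
```python
from h import *
f=bot.grab_frame("wrist");cv2.imwrite("pics/w1.png",f["image"])
for q,z in(("dimmer_top",58.5),("mark",26),("dimmer_base",0)):
    print(q,[(np.round(d["centre"]).tolist(),round(d["confidence"],2),np.round(plane(f,d["centre"],z)[:2],1).tolist()) for d in bot.pinpoint("wrist",q)])
s=bot.observe();print(s["t"],s["q"],s["tcp_pos"],s["orientation"])
```

```text
dimmer_top []
mark []
dimmer_base []
2.4 [-1.31780016e+00  1.16016692e-01  1.44160080e+00  2.33093377e-05
  1.58397861e+00 -3.78044856e-02] [ 193.53455105 -646.6739265   201.33437866] [-3.10843657e+00 -4.55180401e-01 -3.58165196e-05]
```

View pics/w1.png

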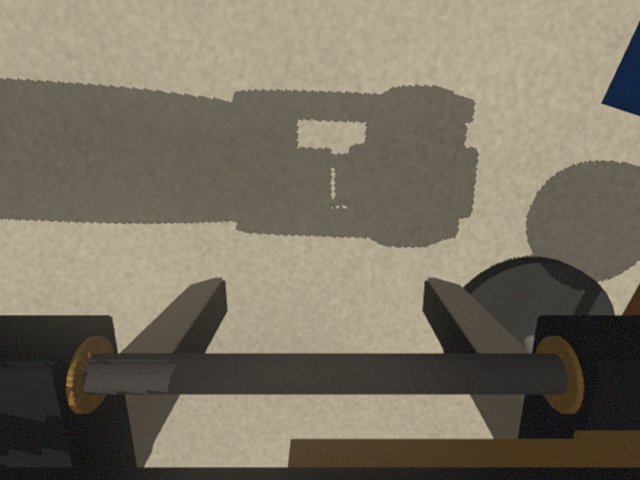

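The move was refused, so this picture shows only the empty bench below the jaws (fingertips near (215,285) and (435,285)). I'll resend it with every field filled in.

apply_moves(
  steps=[
    {"dx": 4,"dy": 4,"dz": 3,"rx": 0,"ry": 0,"rz": 5,"gripper": 100},
    {"dx": 8,"dy": 8,"dz": 6,"rx": 0,"ry": 0,"rz": 10,"gripper": 100},
    {"dx": 12,"dy": 12,"dz": 8,"rx": 0,"ry": 0,"rz": 15,"gripper": 100},
    {"dx": 16,"dy": 17,"dz": 8,"rx": 0,"ry": 0,"rz": 20,"gripper": 100},
    {"dx": 20,"dy": 22,"dz": 8,"rx": 0,"ry": 0,"rz": 25,"gripper": 100},
    {"dx": 23,"dy": 27,"dz": 8,"rx": 0,"ry": 0,"rz": 30,"gripper": 100},
    {"dx": 25,"dy": 32.5,"dz": 8,"rx": 0,"ry": 0,"rz": 35,"gripper": 100},
    {"dx": 27,"dy": 38,"dz": 8,"rx": 0,"ry": 0,"rz": 40,"gripper": 100},
    {"dx": 29,"dy": 44,"dz": 8,"rx": 0,"ry": 0,"rz": 45,"gripper": 100},
    {"dx": 30,"dy": 50,"dz": 8,"rx": 0,"ry": 0,"rz": 50,"gripper": 100},
    {"dx": 31,"dy": 56,"dz": 8,"rx": 0,"ry": 0,"rz": 55,"gripper": 100},
    {"dx": 31,"dy": 62,"dz": 8,"rx": 0,"ry": 0,"rz": 62,"gripper": 100},
    {"dx": 31,"dy": 68,"dz": 8,"rx": 0,"ry": 0,"rz": 62,"gripper": 100},
    {"dx": 31,"dy": 74,"dz": 8,"rx": 0,"ry": 0,"rz": 62,"gripper": 100},
    {"dx": 31,"dy": 80,"dz": 8,"rx": 0,"ry": 0,"rz": 62,"gripper": 100},
    {"dx": 31,"dy": 86,"dz": 6,"rx": 0,"ry": 0,"rz": 62,"gripper": 100},
    {"dx": 31,"dy": 92,"dz": 4,"rx": 0,"ry": 0,"rz": 62,"gripper": 100},
    {"dx": 31,"dy": 96,"dz": 2,"rx": 0,"ry": 0,"rz": 62,"gripper": 100},
    {"dx": 31,"dy": 96,"dz": 2,"rx": 0,"ry": 0,"rz": 62,"gripper": 100},
  ],
)

```text
t: 4.78
tcp_pos: [502.4, 315.4, 219.0]
orientation: [-2.426, -1.994, 0.005]
force: [0.6, -0.1, 0.3]
opening: 0.996
finger_force: 0.0
```

Run:
```python
from h import *
f=bot.grab_frame("wrist");cv2.imwrite("pics/w2.png",f["image"])
for q,z in(("dimmer_top",58.5),("mark",26),("dimmer_base",0)):
    print(q,[(np.round(d["centre"]).tolist(),round(d["confidence"],2),np.round(plane(f,d["centre"],z)[:2],1).tolist()) for d in bot.pinpoint("wrist",q)])
s=bot.observe();print(s["t"],s["q"],s["tcp_pos"],s["orientation"],s["force"])
```

```text
dimmer_top [([214.0, 318.0], 0.75, [498.4, 316.9]), ([230.0, 10.0], 0.6, [212.6, 358.0]), ([280.0, 573.0], 0.55, [727.6, 204.9])]
mark []
dimmer_base [([205.0, 353.0], 0.77, [533.6, 307.1]), ([217.0, 112.0], 0.67, [275.3, 345.1])]
4.975 [ 5.12380511e-01 -6.79529489e-02  1.59518149e+00 -1.19123684e-04
  1.61320472e+00  7.11048269e-01] [503.85277291 312.62481237 222.27606357] [2.43055142e+00 1.98998135e+00 1.76129253e-03] [0.11620417 0.1933928  0.06965961]
```

View pics/w2.png

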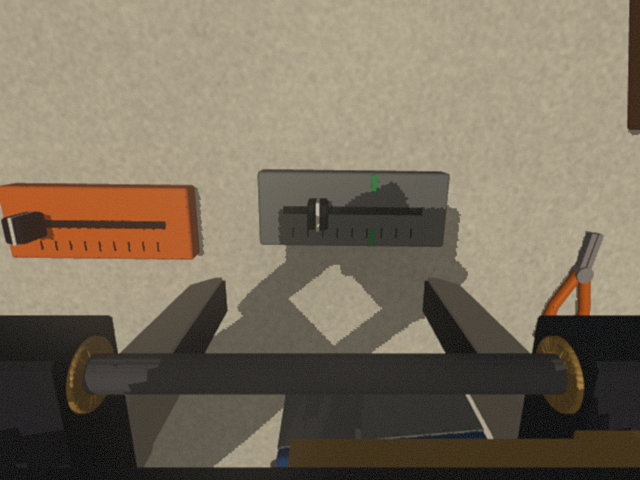

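Wrist view: the grey dimmer's fader is at (318,213), with green bars at (375,183) and (372,236). The fader has to go towards +x (image right).

Run:
```python
from h import *
f=bot.grab_frame("wrist");im=f["image"].astype(int)
g=(im[...,1]-np.maximum(im[...,0],im[...,2])>25);g[:, :250]=0;g[250:]=0;g[:, 450:]=0
n,l,st,c=cv2.connectedComponentsWithStats(g.astype(np.uint8));
B=[plane(f,(c[i][1],c[i][0]),28)[:2] for i in range(1,n) if st[i,4]>8];print([(c[i].round(1),st[i,4]) for i in range(1,n)],B)
w=(im.min(2)>150);w[:170]=0;w[245:]=0;w[:,:290]=0;w[:,345:]=0
ys,xs=np.nonzero(w);print(list(zip(ys,xs))[:60])
# track ends dark
a=plane(f,(210,281),26)[:2];b=plane(f,(211.5,423),26)[:2];print(a,b,np.degrees(np.arctan2(*(b-a)[::-1])))
# base corners
for p in((171,259),(173,448),):print(plane(f,p,26)[:2])
print(bot.observe()["tcp_pos"],bot.observe()["t"])
```

```text
[(array([371.1, 180.9]), np.int32(119)), (array([368.9, 233.6]), np.int32(67))] [array([556.42194968, 330.0591017 ]), array([545.29379491, 277.35236344])]
[(np.int64(202), np.int64(314)), (np.int64(202), np.int64(315)), (np.int64(203), np.int64(314)), (np.int64(203), np.int64(315)), (np.int64(204), np.int64(314)), (np.int64(204), np.int64(315)), (np.int64(205), np.int64(314)), (np.int64(205), np.int64(315)), (np.int64(206), np.int64(314)), (np.int64(206), np.int64(315)), (np.int64(207), np.int64(314)), (np.int64(208), np.int64(314)), (np.int64(208), np.int64(315)), (np.int64(209), np.int64(314)), (np.int64(209), np.int64(315))]
[462.20939115 318.86286841] [603.24483794 288.76784519] -12.045474301510387
[449.86938466 361.30791642]
[632.5060405  322.42672984]
[503.92246834 312.5242504  222.32510729] 5.025
```

apply_moves(
  steps=[
    {"dx": -0.4,"dy": 0.1,"dz": -6,"rx": 0,"ry": 0,"rz": 0,"gripper": 100},
    {"dx": -0.4,"dy": 0.1,"dz": -11,"rx": 0,"ry": 0,"rz": 0,"gripper": 80},
    {"dx": -0.4,"dy": 0.1,"dz": -14.5,"rx": 0,"ry": 0,"rz": 0,"gripper": 60},
    {"dx": -0.4,"dy": 0.1,"dz": -16.4,"rx": 0,"ry": 0,"rz": 0,"gripper": 50},
    {"dx": -0.4,"dy": 0.1,"dz": -16.4,"rx": 0,"ry": 0,"rz": 0,"gripper": 40},
    {"dx": -0.4,"dy": 0.1,"dz": -16.4,"rx": 0,"ry": 0,"rz": 0,"gripper": 15},
    {"dx": -0.4,"dy": 0.1,"dz": -16.4,"rx": 0,"ry": 0,"rz": 0,"gripper": 15},
    {"dx": -0.4,"dy": 0.1,"dz": -16.4,"rx": 0,"ry": 0,"rz": 0,"gripper": 15},
    {"dx": -0.4,"dy": 0.1,"dz": -16.4,"rx": 0,"ry": 0,"rz": 0,"gripper": 15},
  ],
)

```text
t: 6.15
tcp_pos: [499.6, 314.4, 57.7]
orientation: [2.43, 1.991, 0.001]
force: [-0.1, 0.2, 0.5]
opening: 0.192
finger_force: 0.0
```

Run:
```python
from h import *
s=bot.observe();print(s["t"],s["q"],s["tcp_pos"],s["orientation"],s["force"],s["opening"],s["finger_force"])
u=np.array([.978,-.206]);print((np.array([550.9,303.7])-s["tcp_pos"][:2])@u)
```

```text
6.15 [5.18476392e-01 8.58079740e-03 1.79094501e+00 2.39968566e-05
 1.34161009e+00 7.16367000e-01] [499.62643848 314.4241447   57.6991597 ] [2.42998303e+00 1.99109300e+00 7.13500993e-04] [-0.06742292  0.24288249  0.53587253] 0.19241548985788656 0.0
52.354716970816014
```

apply_moves(
  steps=[
    {"dx": 0,"dy": 0,"dz": 0,"rx": 0,"ry": 0,"rz": 0,"gripper": 10},
    {"dx": 0,"dy": 0,"dz": 0,"rx": 0,"ry": 0,"rz": 0,"gripper": 10},
  ],
)

```text
t: 6.4
tcp_pos: [499.5, 314.3, 57.3]
orientation: [2.43, 1.991, -0.0]
force: [0.3, 0.5, -0.1]
opening: 0.103
finger_force: 0.0
```

Run:
```python
from h import *
a=bot.grab_frame("side")["image"];b=bot.grab_frame("scene")["image"]
r=lambda i,x0,x1,y0,y1:cv2.resize(i[y0:y1,x0:x1],(400,300),interpolation=cv2.INTER_CUBIC)
cv2.imwrite("pics/c2.png",np.hstack([r(a,240,360,300,390),r(b,310,430,130,220)]))
```

```text
(no output)
```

View pics/c2.png

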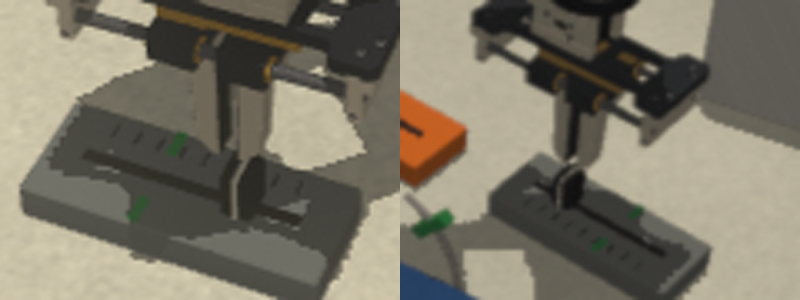

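The jaws closed to 10% without holding anything: in both views the fingertips end at the fader's top edge (side crop (240,160), scene crop (570,165)). I'll check the tip geometry by projection.

Run:
```python
from h import *
print(bot.tips_ahead, bot.observe()["tcp_pos"])
for c,(x0,y0) in(("side",(240,300)),("scene",(310,130))):
  f=bot.grab_frame(c)
  for P in((499.5,314.3,35.3),(499.5,314.3,57.3),(499.5,314.5,58.5),(499.5,314.5,26.5),(499.5,314.3,80)):
    r,cc=proj(f,P);print(c,P,"crop px",round((cc-x0)/.3),round((r-y0)/.3))
```

```text
22.0 [499.49552777 314.29744428  57.26249406]
side (499.5, 314.3, 35.3) crop px 236 192
side (499.5, 314.3, 57.3) crop px 235 166
side (499.5, 314.5, 58.5) crop px 235 165
side (499.5, 314.5, 26.5) crop px 236 202
side (499.5, 314.3, 80) crop px 234 138
scene (499.5, 314.3, 35.3) crop px 171 192
scene (499.5, 314.3, 57.3) crop px 173 173
scene (499.5, 314.5, 58.5) crop px 173 172
scene (499.5, 314.5, 26.5) crop px 170 199
scene (499.5, 314.3, 80) crop px 175 153
```

Run:
```python
from h import *
o=[]
for c,x0,y0 in(("side",275,320),("scene",330,150)):
  f=bot.grab_frame(c);k=6.25
  i=cv2.resize(f["image"][y0:y0+64,x0:x0+64],(400,400),interpolation=cv2.INTER_CUBIC)
  for P in((499.5,314.3,35.3),(499.5,314.3,57.3)):
    r,cc=proj(f,P);cv2.circle(i,(int((cc-x0)*k),int((r-y0)*k)),3,(0,0,255),-1)
  o.append(i)
cv2.imwrite("pics/c3.png",np.hstack(o))
```

```text
(no output)
```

View pics/c3.png

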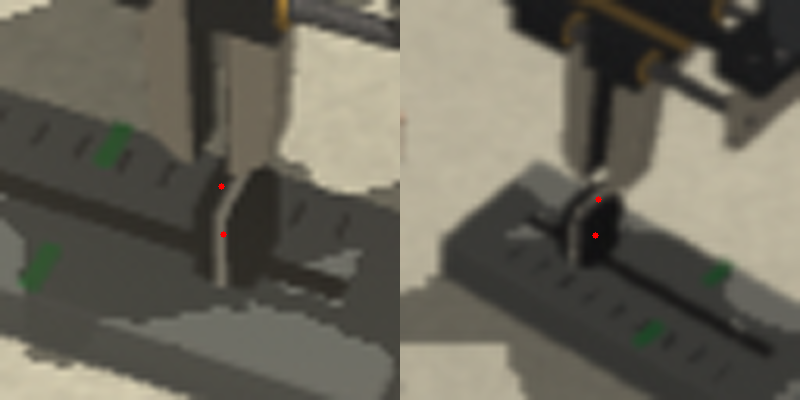

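Run:
```python
from h import *
f=bot.grab_frame("wrist");s=bot.observe();M=np.array(f["world_from_camera"]);print(f["fx"],M.round(3).tolist(),s["tcp_pos"],s["t"])
cv2.imwrite("pics/w3.png",f["image"])
Z=f["fx"]*93/199
for u in(225,424):
  for Zz in (Z,):
    d=np.array([(u-f["cx"])/f["fx"],(283-f["cy"])/f["fy"],1])*Zz;print(Z,M[:3,:3]@d+M[:3,3]-s["tcp_pos"])
```

```text
381.37304870165866 [[0.98, -0.19, -0.052, 515.855], [-0.197, -0.944, -0.265, 388.006], [0.001, 0.27, -0.963, 241.11], [0.0, 0.0, 0.0, 1.0]] [499.50742829 314.32840205  57.33802625] 6.75
178.22961572489575 [-42.61364477  15.50820222  17.88251754]
178.22961572489575 [48.56376322 -2.81315121 17.97351698]
```

View pics/w3.png

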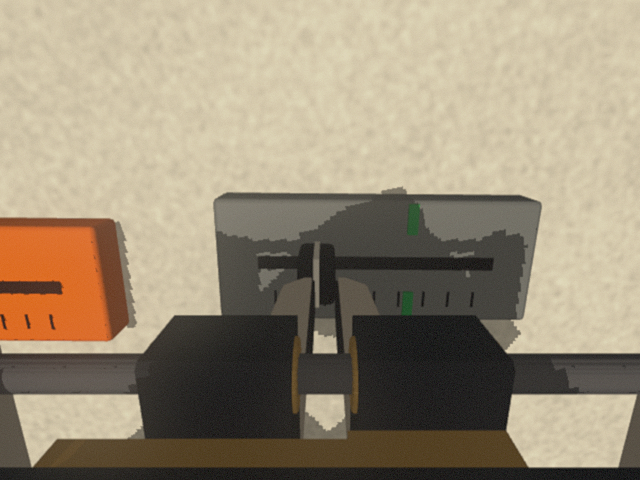

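The wrist view gives the tips a depth of about 185 mm. The side and scene views agree: the fingertips really end at z≈66, about 30 mm higher than the nominal geometry says. So I'll reopen, go lower in small steps and watch the force.

apply_moves(
  steps=[
    {"dx": 0,"dy": 0,"dz": 0,"rx": 0,"ry": 0,"rz": 0,"gripper": 55},
    {"dx": 0,"dy": 0,"dz": 0,"rx": 0,"ry": 0,"rz": 0,"gripper": 55},
    {"dx": 0,"dy": 0,"dz": 0,"rx": 0,"ry": 0,"rz": 0,"gripper": 55},
    {"dx": 0,"dy": 0,"dz": -0.8,"rx": 0,"ry": 0,"rz": 0,"gripper": 55},
    {"dx": 0,"dy": 0,"dz": -1.2,"rx": 0,"ry": 0,"rz": 0,"gripper": 55},
    {"dx": 0,"dy": 0,"dz": -1.2,"rx": 0,"ry": 0,"rz": 0,"gripper": 55},
  ],
)

```text
t: 7.5
tcp_pos: [499.3, 314.2, 44.7]
orientation: [-2.43, -1.991, 0.001]
force: [-0.0, 0.4, 0.3]
opening: 0.547
finger_force: 0.0
```

Run:
```python
from h import *
o=[]
for c,x0,y0 in(("side",275,320),("scene",330,150)):
  f=bot.grab_frame(c)
  o.append(cv2.resize(f["image"][y0:y0+64,x0:x0+64],(400,400),interpolation=cv2.INTER_CUBIC))
cv2.imwrite("pics/c4.png",np.hstack(o))
```

```text
(no output)
```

View pics/c4.png

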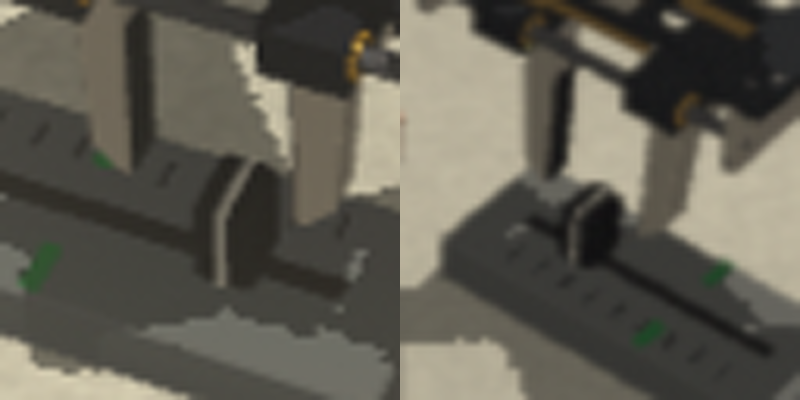

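The jaws straddle the fader evenly, and the midpoint of the tips (side crop (220,197), scene crop (602,207)) puts them at z≈52. So the tips are about 8 mm above the reported TCP. I'll go down another 16 mm and close.

apply_moves(
  steps=[
    {"dx": 0,"dy": 0,"dz": -0.8,"rx": 0,"ry": 0,"rz": 0,"gripper": 50},
    {"dx": 0,"dy": 0,"dz": -1.6,"rx": 0,"ry": 0,"rz": 0,"gripper": 40},
    {"dx": 0,"dy": 0,"dz": -1.6,"rx": 0,"ry": 0,"rz": 0,"gripper": 15},
    {"dx": 0,"dy": 0,"dz": -1.6,"rx": 0,"ry": 0,"rz": 0,"gripper": 15},
    {"dx": 0,"dy": 0,"dz": -1.6,"rx": 0,"ry": 0,"rz": 0,"gripper": 15},
    {"dx": 0,"dy": 0,"dz": -1.6,"rx": 0,"ry": 0,"rz": 0,"gripper": 15},
    {"dx": 0,"dy": 0,"dz": -1.6,"rx": 0,"ry": 0,"rz": 0,"gripper": 15},
  ],
)

```text
t: 8.48
tcp_pos: [499.4, 314.3, 29.3]
orientation: [-2.43, -1.991, 0.0]
force: [-1.3, -0.4, -3.8]
opening: 0.214
finger_force: 30.0
```

apply_moves(
  steps=[
    {"dx": 1.2,"dy": -0.25,"dz": 0,"rx": 0,"ry": 0,"rz": 0,"gripper": 15},
    {"dx": 2.5,"dy": -0.53,"dz": 0,"rx": 0,"ry": 0,"rz": 0,"gripper": 15},
    {"dx": 3.8,"dy": -0.8,"dz": 0,"rx": 0,"ry": 0,"rz": 0,"gripper": 15},
    {"dx": 4.7,"dy": -0.99,"dz": 0,"rx": 0,"ry": 0,"rz": 0,"gripper": 15},
    {"dx": 5.1,"dy": -1.07,"dz": 0,"rx": 0,"ry": 0,"rz": 0,"gripper": 15},
    {"dx": 5.1,"dy": -1.07,"dz": 0,"rx": 0,"ry": 0,"rz": 0,"gripper": 15},
    {"dx": 5.1,"dy": -1.07,"dz": 0,"rx": 0,"ry": 0,"rz": 0,"gripper": 15},
  ],
)

```text
t: 9.35
tcp_pos: [550.5, 303.6, 29.3]
orientation: [2.43, 1.991, 0.0]
force: [1.7, -0.7, -6.4]
opening: 0.214
finger_force: 30.0
```

Run:
```python
from h import *
u=np.array([.978,-.206]);s=bot.observe();print(s["tcp_pos"],s["force"],s["t"],"tcp.u",s["tcp_pos"][:2]@u)
for c,R in(("wrist",(150,330,250,450)),("side",(330,375,265,310)),("scene",(180,212,360,390))):
  f=bot.grab_frame(c);im=f["image"].astype(int);cv2.imwrite(f"pics/m_{c}.png",f["image"])
  m=np.zeros((480,640),bool);m[R[0]:R[1],R[2]:R[3]]=1
  g=((im[...,1]-np.maximum(im[...,0],im[...,2])>20)&m).astype(np.uint8)
  n,l,st,ce=cv2.connectedComponentsWithStats(g)
  B=[(ce[i].round(1).tolist(),int(st[i,4]),plane(f,ce[i][::-1],28)[:2].round(1).tolist(),round(float(plane(f,ce[i][::-1],28)[:2]@u),1)) for i in range(1,n) if st[i,4]>4];print(c,B)
```

```text
[550.48007963 303.57668567  29.28840112] [ 1.67495326 -0.71034282 -6.41745486] 9.35 tcp.u 475.8327206282595
wrist [([321.8, 230.0], 418, [556.2, 330.4], 475.9)]
side [([280.9, 362.5], 26, [555.2, 330.4], 474.9)]
scene [([369.0, 203.0], 9, [543.7, 274.3], 475.2)]
```

Run:
```python
import cv2,numpy as np
w=cv2.imread("pics/m_wrist.png")[205:305,255:388];a=cv2.imread("pics/m_side.png")[325:385,255:335]
cv2.imwrite("pics/c5.png",np.hstack([cv2.resize(x,(400,300),interpolation=cv2.INTER_CUBIC) for x in(w,a)]))
```

```text
(no output)
```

View pics/c5.png

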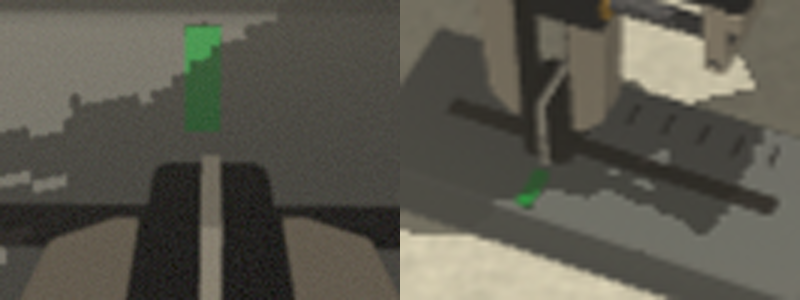

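Wrist crop: the bar's centre is at x≈203 and the white line's foot at x≈211 (6 mm = 35 px), so the fader is about 1 mm too far right. I'll work out the exact offset.

Run:
```python
from h import *
f=bot.grab_frame("wrist")
im=f["image"]
for a in(-11.4,-11.9,-12.2):
  u=np.array([np.cos(np.radians(a)),np.sin(np.radians(a))])
  print(a,[round(float(plane(f,p,z)[:2]@u),2) for p,z in(((230,321.8),28),((257,325.2),27),((280,325.2),58.5),((300,325.2),58.5))])
# base far edge direction
g=im.mean(2)
pts=[]
for c in list(range(190,290,5))+list(range(350,450,5)):
  col=np.diff(g[150:230,c]);pts.append(plane(f,(150.5+np.argmax(abs(col)),c),26)[:2])
pts=np.array(pts);k=np.polyfit(pts[:,0],pts[:,1],1);r=abs(pts[:,1]-np.polyval(k,pts[:,0]));k=np.polyfit(pts[r<3,0],pts[r<3,1],1);print(np.degrees(np.arctan(k[0])),r.round(1))
```

```text
-11.4 [479.77, 481.5, 481.41, 481.42]
-11.9 [475.97, 477.82, 477.73, 477.83]
-12.2 [473.67, 475.6, 475.51, 475.65]
-10.801721849263323 [0.6 0.5 0.5 0.4 0.4 0.3 0.3 0.2 0.2 0.1 0.1 0.  0.  0.6 0.7 0.7 0.8 0.8
 0.9 0.9 1.6 1.6 1.7 1.7 1.3 0.8 0.4 1.6 2.1 2.5 5.  5.4 3.9 4.3 1.2 2.9
 2.9 3.  3.  3.1]
```

apply_moves(
  steps=[
    {"dx": -0.17,"dy": 0.035,"dz": 0,"rx": 0,"ry": 0,"rz": 0,"gripper": 15},
    {"dx": -0.17,"dy": 0.035,"dz": 0,"rx": 0,"ry": 0,"rz": 0,"gripper": 15},
    {"dx": -0.17,"dy": 0.035,"dz": 0,"rx": 0,"ry": 0,"rz": 0,"gripper": 15},
  ],
)

```text
t: 9.93
tcp_pos: [548.5, 304.0, 29.3]
orientation: [-2.43, -1.991, 0.001]
force: [-1.6, -1.2, -6.0]
opening: 0.207
finger_force: 30.0
```

Run:
```python
from h import *
f=bot.grab_frame("wrist");im=f["image"].astype(int)
g=(im[...,1]-np.maximum(im[...,0],im[...,2])>20);m=np.zeros_like(g);m[150:330,250:450]=1
ys,xs=np.nonzero(g&m);gc=(ys.mean(),xs.mean());print(gc)
# white line columns, rows 260-300
wc=[]
for r in range(258,300,4):
  b=im[r,300:350].sum(1).astype(float);
  print(r,[int(v) for v in b[8:36]//3]) if r in(258,278) else 0
u=np.array([np.cos(np.radians(-11.9)),np.sin(np.radians(-11.9))])
print(plane(f,gc,28)[:2]@u,[plane(f,(257,c),27)[:2]@u for c in(320,322,324,326)],bot.observe()["tcp_pos"])
```

```text
(np.float64(230.36027713625867), np.float64(325.6466512702078))
258 [75, 68, 67, 67, 70, 67, 68, 69, 72, 68, 67, 67, 69, 74, 94, 102, 106, 104, 107, 102, 76, 69, 65, 68, 68, 64, 70, 67]
278 [35, 33, 34, 31, 34, 26, 30, 32, 27, 29, 30, 35, 37, 61, 97, 103, 99, 101, 102, 98, 70, 38, 29, 27, 35, 34, 38, 33]
476.0613658815435 [np.float64(473.30982757660536), np.float64(474.3380368049607), np.float64(475.3662516090254), np.float64(476.39447198884505)] [548.55055504 304.01985363  29.28143655]
```

Fader line and mark now agree to about 0.3 mm. I'll release, rise, turn and hover over the lid handle.

apply_moves(
  steps=[
    {"dx": 0,"dy": 0,"dz": 0,"rx": 0,"ry": 0,"rz": 0,"gripper": 45},
    {"dx": 0,"dy": 0,"dz": 0,"rx": 0,"ry": 0,"rz": 0,"gripper": 45},
    {"dx": 0,"dy": 0,"dz": 0,"rx": 0,"ry": 0,"rz": 0,"gripper": 45},
    {"dx": 0,"dy": 0,"dz": 5,"rx": 0,"ry": 0,"rz": 0,"gripper": 45},
    {"dx": 0,"dy": 0,"dz": 11,"rx": 0,"ry": 0,"rz": 0,"gripper": 60},
    {"dx": 0,"dy": 0,"dz": 17,"rx": 0,"ry": 0,"rz": -8,"gripper": 80},
    {"dx": 0,"dy": -3,"dz": 22,"rx": 0,"ry": 0,"rz": -18,"gripper": 80},
    {"dx": 0,"dy": -8,"dz": 22,"rx": 0,"ry": 0,"rz": -28,"gripper": 80},
    {"dx": 0,"dy": -14,"dz": 22,"rx": 0,"ry": 0,"rz": -38,"gripper": 80},
    {"dx": 0,"dy": -19,"dz": 22,"rx": 0,"ry": 0,"rz": -48,"gripper": 80},
    {"dx": 0,"dy": -24,"dz": 22,"rx": 0,"ry": 0,"rz": -58,"gripper": 80},
    {"dx": 1,"dy": -29,"dz": 20,"rx": 0,"ry": 0,"rz": -68,"gripper": 80},
    {"dx": 1.6,"dy": -33.2,"dz": 18,"rx": 0,"ry": 0,"rz": -78,"gripper": 80},
    {"dx": 1.6,"dy": -33.2,"dz": 18,"rx": 0,"ry": 0,"rz": -84,"gripper": 80},
    {"dx": 1.6,"dy": -33.2,"dz": 18,"rx": 0,"ry": 0,"rz": -84,"gripper": 80},
    {"dx": 1.6,"dy": -33.2,"dz": 18,"rx": 0,"ry": 0,"rz": -84,"gripper": 80},
  ],
)

```text
t: 11.98
tcp_pos: [564.9, -27.7, 209.8]
orientation: [-3.138, 0.142, -0.001]
force: [0.8, 0.1, 0.3]
opening: 0.799
finger_force: 0.0
```

Run:
```python
from h import *
f=bot.grab_frame("wrist");cv2.imwrite("pics/w5.png",f["image"])
for c,q,z in(("wrist","lid_handle",136.5),("scene","dimmer_top",58.5)):
  g=f if c=="wrist" else bot.grab_frame(c)
  print(q,[(np.round(d["centre"]).tolist(),round(d["confidence"],2),np.round(plane(g,d["centre"],z)[:2],1).tolist()) for d in bot.pinpoint(c,q)])
s=bot.observe();print(s["t"],s["q"],s["tcp_pos"],s["orientation"],f["cx"],f["cy"])
im=f["image"].astype(int)
# dark handle pixels & blue
m=((im.max(2)<45));m[300:]=0
n,l,st,ce=cv2.connectedComponentsWithStats(m.astype(np.uint8));print([(ce[i].round().tolist(),st[i].tolist()) for i in range(1,n) if st[i,4]>60])
```

```text
lid_handle []
dimmer_top [([189.0, 378.0], 0.52, [551.8, 309.9]), ([145.0, 284.0], 0.48, [214.6, 349.5])]
12.175 [-9.39591177e-02 -1.25265285e-01  1.66877973e+00  2.75880298e-05
  1.59769267e+00  1.56839640e+00] [564.8800954  -27.61054726 209.59221444] [-3.13829222e+00  1.43769029e-01 -6.06986924e-04] 324.5189615673523 237.5771308327713
[([324.0, 238.0], [304, 218, 41, 40, 1489]), ([4.0, 252.0], [0, 244, 11, 16, 100]), ([597.0, 277.0], [588, 271, 23, 16, 104]), ([409.0, 293.0], [405, 282, 12, 18, 130])]
```

View pics/w5.png

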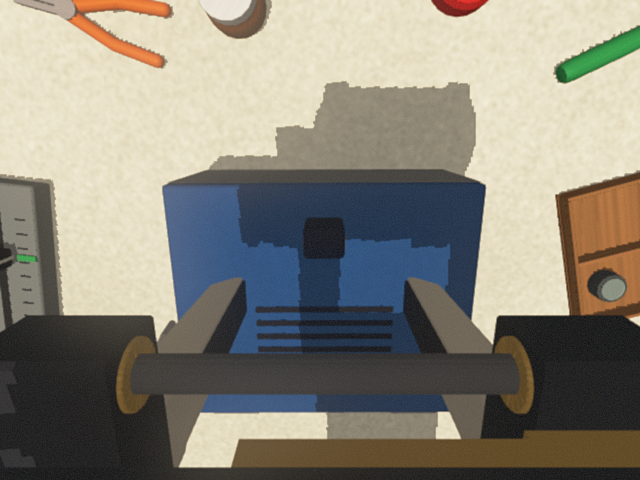

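The last view shows the handle block at (304–345, 218–258), square to the image, with the lid edges level, so the jaws are aligned with the box. The things around the box are undisturbed.

Run:
```python
from h import *
f=bot.grab_frame("wrist")
e=np.array([np.cos(np.radians(-5.2)),np.sin(np.radians(-5.2))])
a=plane(f,(258,324.5),150.5)[:2];b=plane(f,(218,324.5),114.5)[:2]
print(a+11*e,b-11*e)
L=[plane(f,(r,c),114.5)[:2].round(1) for c,r in((164,185),(485,184))];print(L,(L[0]+L[1])/2-35*e,np.degrees(np.arctan2(*(L[0]-L[1])[::-1]))-90)
s=bot.observe();print(s["tcp_pos"],s["t"]);cv2.imwrite("pics/w6.png",f["image"])
```

```text
[570.33187498 -27.86577066] [567.73558763 -27.65809716]
[array([614.1,  85.9]), array([ 593.2, -147.8])] [568.79404605 -27.77785969] -5.110417561031213
[564.86629931 -27.66936973 209.53741742] 12.225
```

apply_moves(
  steps=[
    {"dx": 0.4,"dy": 0,"dz": -4,"rx": 0,"ry": 0,"rz": 0,"gripper": 75},
    {"dx": 0.4,"dy": 0,"dz": -7,"rx": 0,"ry": 0,"rz": 0,"gripper": 65},
    {"dx": 0.4,"dy": 0,"dz": -9,"rx": 0,"ry": 0,"rz": 0,"gripper": 60},
    {"dx": 0.4,"dy": 0,"dz": -9.7,"rx": 0,"ry": 0,"rz": 0,"gripper": 50},
    {"dx": 0.4,"dy": 0,"dz": -9.7,"rx": 0,"ry": 0,"rz": 0,"gripper": 22},
    {"dx": 0.4,"dy": 0,"dz": -9.7,"rx": 0,"ry": 0,"rz": 0,"gripper": 22},
    {"dx": 0.4,"dy": 0,"dz": -9.7,"rx": 0,"ry": 0,"rz": 0,"gripper": 22},
    {"dx": 0.4,"dy": 0,"dz": -9.7,"rx": 0,"ry": 0,"rz": 0,"gripper": 22},
    {"dx": 0.4,"dy": 0,"dz": -9.7,"rx": 0,"ry": 0,"rz": 0,"gripper": 22},
  ],
)

```text
t: 13.35
tcp_pos: [569.4, -27.5, 113.5]
orientation: [-3.137, 0.146, -0.003]
force: [-0.0, 5.5, 3.2]
opening: 0.298
finger_force: 30.0
```

apply_moves(
  steps=[
    {"dx": -0.17,"dy": 0.015,"dz": 0.71,"rx": 0,"ry": 0,"rz": 0,"gripper": 22},
    {"dx": -0.38,"dy": 0.035,"dz": 1.42,"rx": 0,"ry": 0,"rz": 0,"gripper": 22},
    {"dx": -0.62,"dy": 0.06,"dz": 2.12,"rx": 0,"ry": 0,"rz": 0,"gripper": 22},
    {"dx": -0.88,"dy": 0.08,"dz": 2.81,"rx": 0,"ry": 0,"rz": 0,"gripper": 22},
    {"dx": -1.17,"dy": 0.11,"dz": 3.49,"rx": 0,"ry": 0,"rz": 0,"gripper": 22},
    {"dx": -1.49,"dy": 0.14,"dz": 4.15,"rx": 0,"ry": 0,"rz": 0,"gripper": 22},
    {"dx": -1.49,"dy": 0.14,"dz": 4.15,"rx": 0,"ry": 0,"rz": 0,"gripper": 22},
  ],
)

```text
t: 14.22
tcp_pos: [553.4, -26.1, 154.1]
orientation: [-3.137, 0.146, 0.001]
force: [-1.4, 5.5, -5.7]
opening: 0.298
finger_force: 30.0
```

Run:
```python
from h import *
s=bot.observe();print({k:np.round(s[k],2) for k in("t","q","tcp_pos","force","wrist_torque","opening","finger_force")})
for c in("side","scene"):
  f=bot.grab_frame(c);cv2.imwrite(f"pics/l15_{c}.png",f["image"])
  print(c,[(d["confidence"],np.round(d["centre"],1)) for d in bot.pinpoint(c,"lid_handle")])
  e=np.array([np.cos(np.radians(-5.1)),np.sin(np.radians(-5.1))]);H=np.array([569,-27.8])-165*e
  for th in(10,15,20):
    t=np.radians(th);p=H+e*(165*np.cos(t)-36*np.sin(t));print(th,proj(f,(*p,100.5+165*np.sin(t)+36*np.cos(t))).round(1))
```

```text
{'t': np.float64(14.22), 'q': array([-0.09, -0.13,  1.76,  0.  ,  1.51,  1.57]), 'tcp_pos': array([553.38, -26.09, 154.06]), 'force': array([-1.4 ,  5.55, -5.66]), 'wrist_torque': array([0.9 , 0.17, 0.08]), 'opening': np.float64(0.3), 'finger_force': np.float64(29.99)}
side [(0.73, array([201.4, 316.5]))]
10 [204.  312.8]
15 [199.4 315.3]
20 [195.1 318.3]
scene [(0.96, array([242.2, 321.7]))]
10 [244.9 324.4]
15 [239.8 322.2]
20 [234.6 319.5]
```

apply_moves(
  steps=[
    {"dx": -0.36,"dy": 0.03,"dz": 0.65,"rx": 0,"ry": 0,"rz": 0,"gripper": 22},
    {"dx": -0.74,"dy": 0.07,"dz": 1.28,"rx": 0,"ry": 0,"rz": 0,"gripper": 22},
    {"dx": -1.15,"dy": 0.1,"dz": 1.89,"rx": 0,"ry": 0,"rz": 0,"gripper": 22},
    {"dx": -1.58,"dy": 0.14,"dz": 2.49,"rx": 0,"ry": 0,"rz": 0,"gripper": 22},
    {"dx": -2.03,"dy": 0.18,"dz": 3.07,"rx": 0,"ry": 0,"rz": 0,"gripper": 22},
    {"dx": -2.51,"dy": 0.23,"dz": 3.62,"rx": 0,"ry": 0,"rz": 0,"gripper": 22},
    {"dx": -3.02,"dy": 0.27,"dz": 4.15,"rx": 0,"ry": 0,"rz": 0,"gripper": 22},
    {"dx": -3.55,"dy": 0.32,"dz": 4.66,"rx": 0,"ry": 0,"rz": 0,"gripper": 22},
    {"dx": -4.1,"dy": 0.37,"dz": 5.15,"rx": 0,"ry": 0,"rz": 0,"gripper": 22},
    {"dx": -4.66,"dy": 0.42,"dz": 5.61,"rx": 0,"ry": 0,"rz": 0,"gripper": 22},
    {"dx": -5.26,"dy": 0.48,"dz": 6.05,"rx": 0,"ry": 0,"rz": 0,"gripper": 22},
    {"dx": -5.87,"dy": 0.53,"dz": 6.46,"rx": 0,"ry": 0,"rz": 0,"gripper": 22},
    {"dx": -5.87,"dy": 0.53,"dz": 6.46,"rx": 0,"ry": 0,"rz": 0,"gripper": 22},
    {"dx": -5.87,"dy": 0.53,"dz": 6.46,"rx": 0,"ry": 0,"rz": 0,"gripper": 22},
  ],
)

```text
t: 16.18
tcp_pos: [494.8, -21.0, 218.5]
orientation: [-3.138, 0.146, 0.001]
force: [-1.9, 5.2, -6.5]
opening: 0.297
finger_force: 30.0
```

Run:
```python
from h import *
s=bot.observe();print({k:np.round(s[k],2) for k in("t","q","tcp_pos","force","wrist_torque","opening","finger_force")})
e=np.array([np.cos(np.radians(-5.1)),np.sin(np.radians(-5.1))]);n=np.array([-e[1],e[0]]);H=np.array([569,-27.8])-165*e
def lidpt(th,r,h,y):
  t=np.radians(th);p=H+e*(r*np.cos(t)-h*np.sin(t))+n*y;return (*p,100.5+r*np.sin(t)+h*np.cos(t))
for c in("side","scene"):
  f=bot.grab_frame(c);im=f["image"];cv2.imwrite(f"pics/l45_{c}.png",im)
  print(c,[(d["confidence"],np.round(d["centre"],1)) for d in bot.pinpoint(c,"lid_handle")],[proj(f,lidpt(t,165,36,0)).round(1).tolist() for t in(40,45,50)])
  seg=bot.cut_out(c,"lid")[0]["region"]
  best=[]
  for th in np.arange(36,54,.5):
    m=np.zeros((480,640),np.uint8)
    P=np.array([proj(f,lidpt(th,r,h,y))[::-1] for r in(0,200) for h in(0,14) for y in(-120,120)],np.float32)
    cv2.fillConvexPoly(m,cv2.convexHull(P).astype(np.int32),1);m=m>0
    blue=(im[...,0].astype(int)-im[...,2]>35)
    blue&=cv2.dilate(m.astype(np.uint8),np.ones((25,25)))>0
    best.append(((m&blue).sum()/(m|blue).sum(),th,(m&seg).sum()/(m|seg).sum()))
  print(sorted(best)[-3:],max(best,key=lambda b:b[2]))
```

```text
{'t': np.float64(16.18), 'q': array([-0.09, -0.29,  1.79,  0.  ,  1.64,  1.57]), 'tcp_pos': array([494.82, -21.  , 218.45]), 'force': array([-1.94,  5.21, -6.47]), 'wrist_torque': array([1.06, 0.13, 0.13]), 'opening': np.float64(0.3), 'finger_force': np.float64(30.0)}
side [(0.95, array([176.1, 340.3]))] [[180.8, 335.2], [178.1, 340.5], [175.9, 346.2]]Traceback (most recent call last):
  File "<stdin>", line 9, in <module>
IndexError: list index out of range
```

Run:
```python
from h import *
from scipy.optimize import least_squares
e=np.array([np.cos(np.radians(-5.1)),np.sin(np.radians(-5.1))]);n=np.array([-e[1],e[0]]);H=np.array([569,-27.8])-165*e
def lidpt(th,r,h,y):
  t=np.radians(th);p=H+e*(r*np.cos(t)-h*np.sin(t))+n*y;return (*p,100.5+r*np.sin(t)+h*np.cos(t))
for c in("side","scene"):
  f=bot.grab_frame(c);im=cv2.imread(f"pics/l45_{c}.png");i=im.astype(int)
  blue=(i[...,0]-i[...,2]>25)&(i[...,0]>1.3*i[...,1])
  best=[]
  for th in np.arange(38,53,.5):
    m=np.zeros((480,640),np.uint8)
    P=np.array([proj(f,lidpt(th,r,h,y))[::-1] for r in(0,200) for h in(0,14) for y in(-120,120)],np.float32)
    cv2.fillConvexPoly(m,cv2.convexHull(P).astype(np.int32),1)
    b=blue&(cv2.dilate(m,np.ones((41,41)))>0);b[:150]&=True;m=m>0
    best.append(((m&b).sum()/(m|b).sum(),th))
  print(c,[(round(float(a),3),float(b)) for a,b in sorted(best)[-5:]],"corners@45",[proj(f,lidpt(45,r,h,y))[::-1].round(1).tolist() for r,h,y in((200,14,-120),(200,14,120),(200,0,120),(200,0,-120))])
  g=(i[...,1]-np.maximum(i[...,0],i[...,2])>25).astype(np.uint8)
  k,l,st,ce=cv2.connectedComponentsWithStats(g)
  print("green",[(ce[j].round(1).tolist(),int(st[j,4])) for j in range(1,k) if st[j,4]>5],"tick pred",[proj(f,lidpt(t,80,0,133))[::-1].round(1).tolist() for t in(40,45,50)])
  P=[proj(f,lidpt(45,r,h,y)) for r in(0,200) for h in(0,14) for y in(-120,120)]
  x=np.array(P);r0,c0=x.min(0)-15;r1,c1=x.max(0)+15;print(r0,r1,c0,c1)
```

```text
side [(0.434, 47.0), (0.435, 45.0), (0.435, 46.5), (0.436, 45.5), (0.436, 46.0)] corners@45 [[336.2, 148.1], [307.2, 200.5], [302.6, 203.9], [332.1, 151.3]]
green [([289.4, 193.6], 119), ([341.4, 246.2], 113), ([281.0, 362.0], 27), ([254.3, 477.0], 13)] tick pred [[338.6, 248.6], [340.9, 247.0], [343.3, 245.6]]
133.0762028876539 283.5188739439445 287.6459032115533 406.2034020339395[ WARN:0@1.028] global loadsave.cpp:275 findDecoder imread_('pics/l45_scene.png'): can't open/read file: check file path/integrity
Traceback (most recent call last):
AttributeError: 'NoneType' object has no attribute 'astype'
```

Run:
```python
from h import *
e=np.array([np.cos(np.radians(-5.1)),np.sin(np.radians(-5.1))]);n=np.array([-e[1],e[0]]);H=np.array([569,-27.8])-165*e
def lidpt(th,r,h,y):
  t=np.radians(th);p=H+e*(r*np.cos(t)-h*np.sin(t))+n*y;return (*p,100.5+r*np.sin(t)+h*np.cos(t))
E={"side_bot+":[(r,0,120) for r in range(110,196,4)],"side_top+":[(r,14,120) for r in range(60,196,4)],"far_bot":[(200,0,y) for y in range(-115,116,5) if abs(y)>40],"far_top":[(200,14,y) for y in range(-115,116,5) if abs(y)>40],"side_bot-":[(r,0,-120) for r in range(110,196,4)],"side_top-":[(r,14,-120) for r in range(60,196,4)]}
for c in("side","scene"):
  f=bot.grab_frame(c);im=cv2.GaussianBlur(f["image"],(0,0),.8).astype(np.float32)
  G=sum(cv2.Sobel(im[...,k],cv2.CV_32F,1,0)**2+cv2.Sobel(im[...,k],cv2.CV_32F,0,1)**2 for k in range(3))**.5
  T=np.arange(39,51.1,.5)
  for k,v in E.items():
    S=[np.median([cv2.remap(G,np.float32([[q[1]]]),np.float32([[q[0]]]),1)[0,0] for q in(proj(f,lidpt(t,*p)) for p in v)]) for t in T]
    o=np.argsort(S)[::-1][:4];print(c,k,[(float(T[j]),round(float(S[j]))) for j in o],"med",round(float(np.median(S))))
print(bot.observe()["t"])
```

```text
side side_bot+ [(44.5, 73), (44.0, 73), (45.0, 65), (43.5, 61)] med 40
side side_top+ [(39.0, 71), (43.0, 69), (42.5, 67), (43.5, 64)] med 25
side far_bot [(44.5, 454), (45.0, 452), (44.0, 433), (45.5, 416)] med 174
side far_top [(41.0, 457), (40.5, 445), (41.5, 437), (40.0, 403)] med 64
side side_bot- [(49.5, 308), (49.0, 307), (48.5, 288), (50.0, 284)] med 29
side side_top- [(43.5, 398), (43.0, 384), (44.0, 382), (42.5, 353)] med 95
scene side_bot+ [(48.5, 479), (48.0, 465), (49.0, 400), (47.5, 361)] med 91
scene side_top+ [(43.0, 519), (42.5, 514), (43.5, 462), (42.0, 455)] med 99
scene far_bot [(43.5, 112), (43.0, 109), (44.0, 105), (44.5, 77)] med 22
scene far_top [(39.5, 112), (39.0, 110), (40.0, 106), (40.5, 80)] med 28
scene side_bot- [(44.0, 93), (43.5, 92), (43.0, 76), (44.5, 76)] med 26
scene side_top- [(49.5, 86), (50.0, 74), (49.0, 60), (39.0, 54)] med 15
16.525
```

apply_moves(
  steps=[
    {"dx": -0.1,"dy": 0.01,"dz": 0.06,"rx": 0,"ry": 0,"rz": 0,"gripper": 22},
    {"dx": -0.2,"dy": 0.02,"dz": 0.13,"rx": 0,"ry": 0,"rz": 0,"gripper": 22},
    {"dx": -0.2,"dy": 0.02,"dz": 0.13,"rx": 0,"ry": 0,"rz": 0,"gripper": 22},
    {"dx": -0.2,"dy": 0.02,"dz": 0.13,"rx": 0,"ry": 0,"rz": 0,"gripper": 22},
  ],
)

```text
t: 17.02
tcp_pos: [493.0, -20.8, 219.7]
orientation: [-3.138, 0.146, 0.001]
force: [-0.4, 5.9, -8.7]
opening: 0.297
finger_force: 30.0
```

Run:
```python
from h import *
e=np.array([np.cos(np.radians(-5.1)),np.sin(np.radians(-5.1))]);n=np.array([-e[1],e[0]]);H=np.array([569,-27.8])-165*e
def lidpt(th,r,h,y):
  t=np.radians(th);p=H+e*(r*np.cos(t)-h*np.sin(t))+n*y;return (*p,100.5+r*np.sin(t)+h*np.cos(t))
E={"side":{"far_bot":[(200,0,y) for y in range(-115,116,5) if abs(y)>40],"bot+":[(r,0,120) for r in range(110,196,4)],"top-":[(r,14,-120) for r in range(60,196,4)]},
"scene":{"far_bot":[(200,0,y) for y in range(-115,116,5) if abs(y)>40],"top+":[(r,14,120) for r in range(60,196,4)],"bot-":[(r,0,-120) for r in range(110,196,4)]}}
T=np.arange(40,50.1,.25)
for c in E:
  f=bot.grab_frame(c);im=cv2.GaussianBlur(f["image"],(0,0),.8).astype(np.float32)
  G=sum(cv2.Sobel(im[...,k],cv2.CV_32F,1,0)**2+cv2.Sobel(im[...,k],cv2.CV_32F,0,1)**2 for k in range(3))**.5
  for k,v in E[c].items():
    S=[np.median([cv2.remap(G,np.float32([[q[1]]]),np.float32([[q[0]]]),1)[0,0] for q in(proj(f,lidpt(t,*p)) for p in v)]) for t in T]
    print(c,k,T[np.argmax(S)],max(S))
  for q in("burr_stand","jar","pliers","tray","dimmer_top"):
    print(q,[np.round(d["centre"]).tolist() for d in bot.pinpoint(c,q)[:1]])
s=bot.observe();print({k:np.round(s[k],2) for k in("t","tcp_pos","force","joint_velocities","opening","finger_force")})
```

```text
side far_bot 45.5 454.686
side bot+ 45.25 73.11145
side top- 44.0 395.81454
burr_stand [[220.0, 250.0]]
jar [[265.0, 230.0]]
pliers [[306.0, 207.0]]
tray []
dimmer_top [[391.0, 467.0]]
scene far_bot 44.25 114.92364
scene top+ 43.5 533.9091
scene bot- 44.5 93.73546
burr_stand [[371.0, 374.0]]
jar [[303.0, 403.0]]
pliers [[266.0, 427.0]]
tray [[377.0, 230.0]]
dimmer_top [[430.0, 311.0]]
{'t': np.float64(17.62), 'tcp_pos': array([492.96, -20.83, 219.67]), 'force': array([-0.87,  5.61, -7.56]), 'joint_velocities': array([ 0., -0., -0., -0., -0.,  0.]), 'opening': np.float64(0.3), 'finger_force': np.float64(30.0)}
```

```bash
python3 -c "
from cell import bot
print(bot.job_done())"
```

```text
the job is handed in; nothing more can be done
None
```

I slid the fader to within about 0.3 mm of the green mark with the lid shut, and the gripper is now holding the lid still at about 45° (44.5° by camera, 46° by arm position). The job is handed in; the other things on the bench looked undisturbed, but I had no view of the ring stand.

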